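Unstack the stall's tins onto their display blocks

TASK

The plain metal tins for the stall stand in two stacks. Take the stacks apart and stand each of the five tins, right way up and centred, on the black display block of its own outline (round on round, square on square, and so on), with the two long tins lined up along their blocks. Keep the tins upright all the while, and do not let any of them topple.

Things in the scene. Friction and masses are not known exactly. Their poses are not given: they have to be found in the camera images.
- tin_round: Small round flat tin, 44 mm across, 24 mm high. It starts on top of the three-high stack. Plain bare metal, closed, flat lid with a darker rim round a pale top, straight sides; 35 to 225 g. Origin at the centre of its underside, z up.
- tin_square: Square flat tin, 58 x 58 mm, 24 mm high; its sides are square to its x and y axes. It starts as the second tin of one of the stacks. Plain bare metal, closed, flat lid with a darker rim round a pale top, straight sides; 35 to 225 g. Origin at the centre of its underside, z up.
- tin_hex: Hexagonal flat tin, 58 mm across flats (67 mm across corners), 24 mm high; one pair of flats faces along its x axis, the others 60 degrees round. It starts as the second tin of one of the stacks. Plain bare metal, closed, flat lid with a darker rim round a pale top, straight sides; 35 to 225 g. Origin at the centre of its underside, z up.
- tin_oblong: Oblong flat tin with square corners, 58 mm along its x axis, 112 mm along its y axis, 24 mm high. It starts as the bottom tin of the three-high stack. Plain bare metal, closed, flat lid with a darker rim round a pale top, straight sides; 35 to 225 g. Origin at the centre of its underside, z up.
- tin_oval: Long flat tin with half-round ends, 58 mm along its x axis, 112 mm along its y axis, 24 mm high. It starts as the bottom tin of the two-high stack. Plain bare metal, closed, flat lid with a darker rim round a pale top, straight sides; 35 to 225 g. Origin at the centre of its underside, z up.
- block_round: Black display block, round, 72 mm across, 12 mm high, with a flat top; empty at the start and fixed to the table. Origin at the centre of its underside on the table, z up.
- block_square: Black display block, square, 86 x 86 mm, sides square to its x and y axes, 12 mm high, with a flat top; empty at the start and fixed to the table. Origin at the centre of its underside on the table, z up.
- block_hex: Black display block, hexagonal, 86 mm across flats, one pair of flats facing along its x axis, 12 mm high, with a flat top; empty at the start and fixed to the table. Origin at the centre of its underside on the table, z up.
- block_oblong: Black display block, oblong with square corners, 86 mm along its x axis, 140 mm along its y axis, 12 mm high, with a flat top; empty at the start and fixed to the table. Origin at the centre of its underside on the table, z up.
- block_oval: Black display block, long with half-round ends, 86 mm along its x axis, 140 mm along its y axis, 12 mm high, with a flat top; empty at the start and fixed to the table. Origin at the centre of its underside on the table, z up.
Mind the look-alikes: they are no part of the job. Leave any purple, red or turquoise look-alike of the block_oval alone.

How it is judged:
By the outcome, as a careful person would: the job done as asked, in the order asked, and still so for the second after the job is handed in, with the robot touching nothing.
It also fails if it takes over 120 s, if anything falls off the work surface, if the arm or the gripper's body presses on something with over 40 N, if the wrist force passes 120 N, or if a joint passes its speed limit or range.

ROBOT

A 6-joint arm with a two-finger parallel gripper is mounted at the origin on the work surface. World frame = base frame: x ahead of the robot, y to its left, z up, the work surface at z = 0. Lengths are in mm, angles in degrees, forces in N, time in s.
With the tool pointing down it reaches from about 425 to 950 mm from the base axis. Payload 3.5 kg.
Tool frame: the origin (TCP) lies at the centre of the arm's flange, where the gripper is bolted on; the fingertips stand 173 mm ahead of it and the grasp point (between the pads) lies 155 mm ahead of it; z points along the fingers, y is the line along which they close (so a half turn about z gives the same grasp; the last joint's range is limited). The gripper opens to 85 mm and grips with 20 to 120 N. Pads are 22 mm wide; open, the fingers measure 114 mm over their backs; the gripper's body (76 mm by 85 mm) begins 54 mm behind the grasp point. The pads swing forward as they close: fully open they stand 13 mm farther back than shut.
Start: joints at [-84.454, 16.404, 90.338, -0, 73.258, -8.594], TCP at [164.929, -654.527, 404.725] pointing down, gripper open.
Joint ranges: [-158.93, 158.93], [-51.34, 127.21], [12.03, 142.37], [-87.48, 267.48], [13.55, 161.25], [-162.69, 162.69]. Speed limits (degrees/s): [159.86, 159.86, 180, 180, 180, 180].

INTERFACE

Orientations are given as [roll, pitch, yaw] about the fixed x, y, z axes, in that order (R = Rz(yaw) Ry(pitch) Rx(roll)).
In Python, from plant import manip, readout, vision gives the robot as it stands. Calls block until the motion is done:
- manip.move_pose(position, orientation): joint-space move of the TCP to a pose.
- manip.servo_line(position, frame=None, speed=150): straight line of the TCP; frame=None keeps the orientation; speed is the mean speed in mm/s.
- manip.movej(angles): joint-space move.
- manip.gripper_to(opening, force=None): finger opening in mm; force is the grip in N (None keeps the last); returns when the fingers have stopped.
- manip.wait(seconds).
- manip.ik(position, orientation): joint angles nearest the present ones, or None.
- readout.get_obs(): the state.
- vision.grab_frame(name): name is "scene" or "top"; returns the picture (420x560x3 uint8, blue, green, red); there is no depth.
- vision.calibration(name): a dict with "fx", "fy", "cx", "cy" (pixels), "D" ([k1, k2, p1, p2, k3] as OpenCV has them; the pictures are not rectified), "rvec" (rotation vector, rad) and "tvec" (3), from world to camera coordinates, as OpenCV has them. Camera axes: x right, y down, z forward; pixel columns grow to the right and rows downward; lengths in mm; the calibration is good to about 2 mm. A picture is of the moment at which its call begins. calibration takes no time and is no camera call.
A pose or a line that the arm cannot do raises manip.MotionError and nothing moves.
- manip.finish_job(): hands the job in; it is judged then, once.
The state is a dict: "time": time; "joints": joint angles; "qd": joint speeds; "effort": joint torques, N m; "position": TCP position; "eef_rot": TCP orientation; "wrist_force": force on the tool from outside, world axes, zero at the start; "moment": the same for the moment, N m; "gripper_width": finger opening in mm; "gripper_force": force on a finger pad.
Only numpy, scipy, OpenCV 4.12 (cv2) and the standard library are available. Lean on these libraries where they do the work, as an engineer would, in place of code of your own. Each camera call takes 0.05 s, during which the arm holds its last target. There are 200 camera calls.

## Working session

There is one attempt and no reset: what is moved stays moved. The work goes in short steps, each a Python script; the robot and the scene stay as the last script left them, time stands still between calls to the robot, and variables do not carry over. Pictures are saved under pics/ and viewed, at most 14 in all, crops included, and the job is handed in when it is done.

```bash
mkdir -p pics; ls; python3 - <<'E'
from plant import manip, readout, vision
import cv2
for n in("scene","top"):
    im=vision.grab_frame(n); cv2.imwrite(f"pics/{n}0.png",im); print(vision.calibration(n))
    cv2.imwrite(f"pics/{n}0b.png",cv2.resize(im,(800,600),interpolation=cv2.INTER_CUBIC))
print(readout.get_obs())
E
```

```text
pics
{'fx': 428.797963255182, 'fy': 428.797963255182, 'cx': 280.6406509066383, 'cy': 209.1608547306178, 'D': array([-0.07333513,  0.        ,  0.        ,  0.        ,  0.        ]), 'rvec': array([ 1.08033194,  2.1167232 , -1.22045226]), 'tvec': array([ 330.04936139, -149.55807416, 1319.97984526])}
{'fx': 480.85631703069157, 'fy': 480.85631703069157, 'cx': 281.6663221783679, 'cy': 205.95114638256683, 'D': array([-0.06016811,  0.        ,  0.        ,  0.        ,  0.        ]), 'rvec': array([ 2.11275287, -2.12308914,  0.17391475]), 'tvec': array([   9.35914824,  538.29366155, 1093.89133201])}
{'time': 0.1, 'joints': array([-8.44565327e+01,  1.64513796e+01,  9.04135743e+01,  5.89047622e-04,
        7.32584451e+01, -8.59566312e+00]), 'qd': array([-0.11474256, -0.14989096, -0.22209439,  0.06218717, -0.00540047,
       -0.11730062]), 'effort': array([ 2.57796701e-04, -4.07298195e+01, -2.93697971e+01, -1.68547726e-04,
        3.41459265e-03, -1.67635751e-06]), 'position': array([ 164.88056595, -654.32846379,  403.45799713]), 'eef_rot': array([-1.79878071e+02, -1.90006550e-02,  1.41389399e+01]), 'wrist_force': array([-0.52128898,  0.80725207, -0.11326702]), 'moment': array([-0.00982449,  0.03616231, -0.02446831]), 'gripper_force': 0.0, 'gripper_width': 85.50568516622918}
```

View pics/top0b.png

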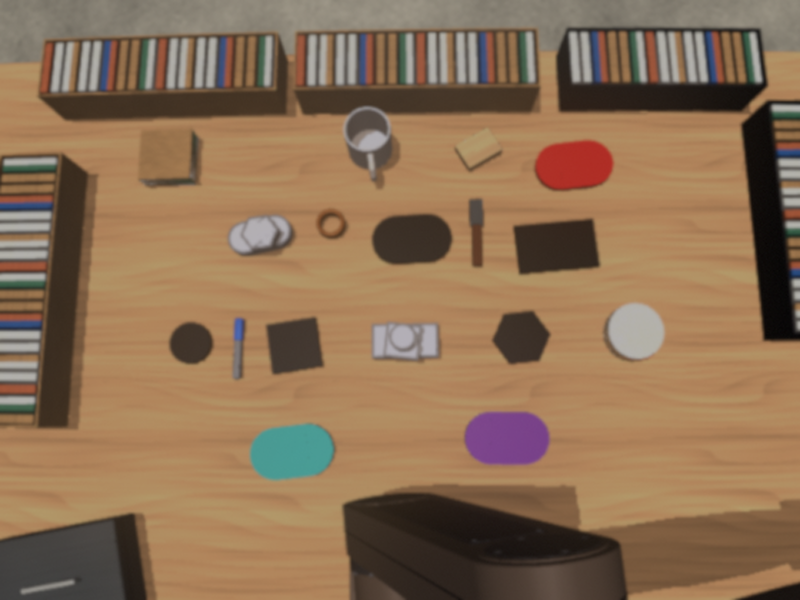

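View pics/scene0b.png

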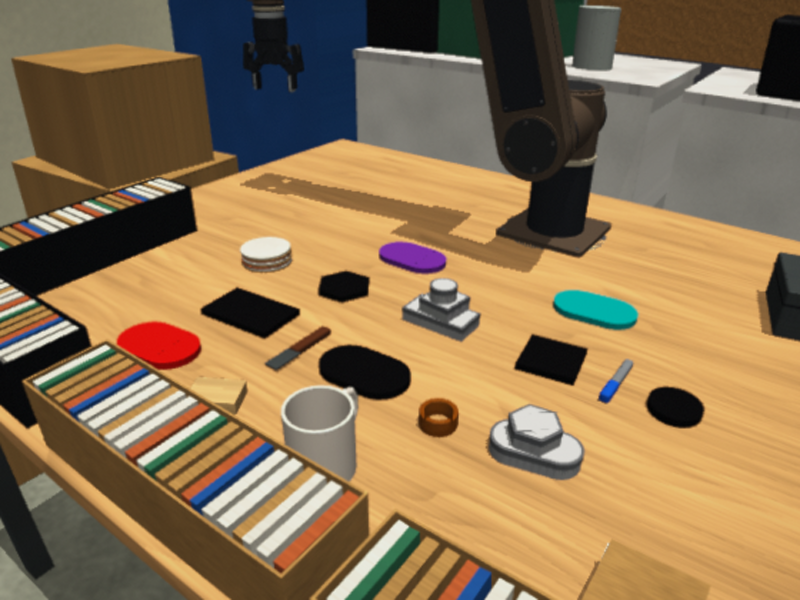

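Two pictures (800-scale). In the top view the three-high stack is at (405,341): oblong, square, round. The two-high stack is at (261,234): oval under hex.

The blocks are round (191,343), square (295,345), hex (521,337), oblong (556,246) and oval (412,239).

Things that could be mistaken for the targets:
- **Oval block:** red (574,164), turquoise (292,451) and purple (507,438) are decoys. The black one at (412,239) is the right one.
- **Round block or tin:** the white puck at (635,331) is neither.

```bash
cat > h.py <<'E'
import cv2, numpy as np
from scipy.optimize import least_squares
from plant import manip, readout, vision
C={n:vision.calibration(n) for n in("scene","top")}
def proj(n,P):
    c=C[n];K=np.array([[c['fx'],0,c['cx']],[0,c['fy'],c['cy']],[0,0,1]])
    return cv2.projectPoints(np.array(P,float).reshape(-1,3),c['rvec'],c['tvec'],K,c['D'])[0][:,0]
def back(n,uv,z):
    c=C[n];K=np.array([[c['fx'],0,c['cx']],[0,c['fy'],c['cy']],[0,0,1]])
    u=cv2.undistortPoints(np.array(uv,float).reshape(-1,1,2),K,c['D'])[:,0]
    R=cv2.Rodrigues(c['rvec'])[0];o=-R.T@c['tvec']
    d=np.c_[u,np.ones(len(u))]@R
    return o+d*((z-o[2])/d[:,2])[:,None]
def outline(s,w):
    t=np.radians(np.arange(0,360,6)); circ=np.c_[np.cos(t),np.sin(t)]*w/2
    if s=='round': return circ
    if s=='hex': a=np.radians(30+60*np.arange(6)); return np.c_[np.cos(a),np.sin(a)]*w/np.sqrt(3)
    if s=='oval': return circ+np.c_[0*t,27*np.where(np.sin(t)>=0,1,-1)]
    l={'square':w,'oblong':w+54}[s]
    return np.array([[w,l],[-w,l],[-w,-l],[w,-l]])/2.
def place(o,p,z):
    c,s=np.cos(p[2]),np.sin(p[2]); q=o@np.array([[c,s],[-s,c]])+p[:2]
    return np.c_[q,np.full(len(q),z)]
def hull(n,s,w,z0,z1,p):
    o=outline(s,w)
    return cv2.convexHull(proj(n,np.r_[place(o,p,z0),place(o,p,z1)]).astype(np.float32))
def fit(n,pts,s,w,z0,z1,p0):
    def f(p):
        h=hull(n,s,w,z0,z1,p)
        return [cv2.pointPolygonTest(h,(float(a),float(b)),True) for a,b in pts]
    r=least_squares(f,p0,loss='soft_l1',f_scale=.7,x_scale=[10,10,.1],diff_step=None or 1e-4)
    return r.x,np.sqrt(np.mean(np.square(f(r.x))))
E
cat > m.py <<'E'
from h import *
im=cv2.imread('pics/top0.png'); S=4
big=cv2.resize(im,None,fx=S,fy=S,interpolation=cv2.INTER_CUBIC)
g=big.max(2)
m=(g<85).astype(np.uint8)
cs=cv2.findContours(m,cv2.RETR_EXTERNAL,cv2.CHAIN_APPROX_NONE)[0]
seeds=dict(round=(191,343),square=(295,345),hex=(521,337),oblong=(556,246),oval=(412,239))
for s,(u,v) in seeds.items():
    u*=.7;v*=.7
    c=[c for c in cs if cv2.pointPolygonTest(c,(u*S,v*S),False)>0][0][:,0].astype(float)
    pts=((c+.5)/S-.5)[::4]
    xy=back('top',[(u,v)],12)[0]
    best=[]
    for y in np.radians([-60,-30,0,30,60,90]):
        best.append(fit('top',pts,s,72 if s=='round' else 86,0,12,[xy[0],xy[1],y]))
    p,e=min(best,key=lambda b:b[1]); print(s,p[:2].round(1),np.degrees(p[2]).round(1),'rms px',e.round(2), xy.round(0))
print('gripper tip test'); o=readout.get_obs(); p=o['position']
y=np.radians(o['eef_rot'][2]); d=np.array([-np.sin(y),np.cos(y),0])  # closing line
for L in(140,150,160,173): print(L,proj('scene',[p+d*47-[0,0,L],p-d*47-[0,0,L]]).round(1).tolist())
sc=cv2.imread('pics/scene0.png')
def crop(i,x,y,w,h): return cv2.resize(i[y:y+h,x:x+w],(400,300),interpolation=cv2.INTER_CUBIC)
cv2.imwrite('pics/mos.png',np.vstack([np.hstack([crop(im,248,214,72,54),crop(im,146,137,72,54)]),np.hstack([crop(sc,268,180,80,60),crop(sc,155,15,80,60)])]))
E
python3 m.py
```

```text
round [463.7 373. ] -10.8 rms px 1.18 [462. 371.  12.]
square [458.9 193.3] 8.1 rms px 1.22 [458. 191.  12.]
hex [ 471.2 -193.9] -54.6 rms px 1.1 [ 470. -194.   12.]
oblong [ 630.6 -260.6] 4.7 rms px 1.04 [ 629. -260.   12.]
oval [645.7  -8.7] 3.0 rms px 1.12 [643. -10.  12.]
gripper tip test
140 [[203.7, 57.2], [179.3, 55.3]]
150 [[203.9, 60.3], [179.6, 58.4]]
160 [[204.1, 63.4], [179.9, 61.4]]
173 [[204.4, 67.4], [180.2, 65.3]]
```

View pics/mos.png

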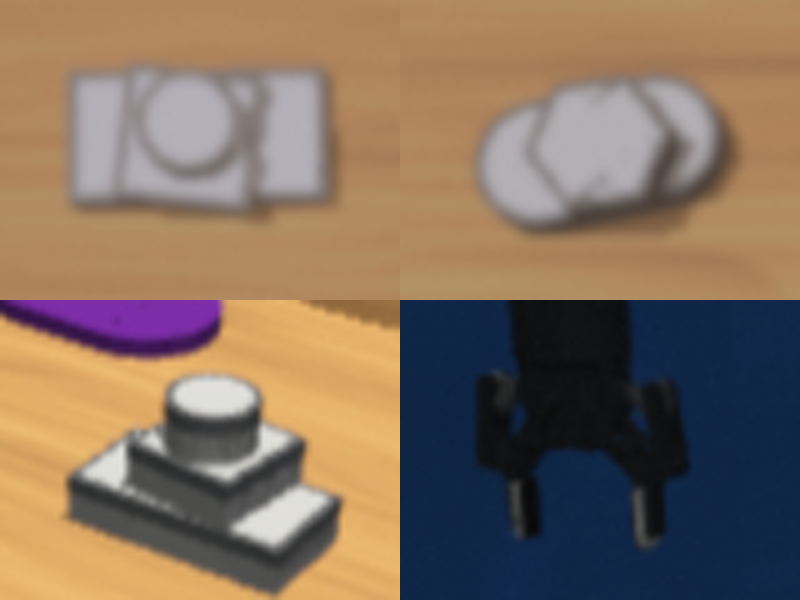

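The crops show the round tin's lid at about (188,123) in the first panel, the square's left edge from (132,68) to (117,192), and the hex centred near (600,146) in the second panel. In the last panel the open fingertips lie near scene pixel (180,62), so they stand about 162 mm ahead of the TCP when open. I'll fit the tin outlines to edge points I picked by hand and overlay the results.

```bash
cat > t.py <<'E'
from h import *
im=cv2.imread('pics/top0.png'); sc=cv2.imread('pics/scene0.png')
k=72/400
def P(l,x0,y0): return [((u+.5)*k-.5+x0,(v+.5)*k-.5+y0) for u,v in l]
A=lambda l:P(l,248,214); B=lambda l:P([(u-400,v) for u,v in l],146,137)
t=np.radians(np.arange(0,360,20))
pick=dict(round=(A(np.c_[188+53*np.cos(t),123+53*np.sin(t)]),44,72),
 square=(A([(131,75),(128,100),(125,125),(121,150),(118,175),(117,190),(140,195),(170,199),(200,203),(230,207),(245,208),(140,68),(150,69)]),58,48),
 oblong=(A([(70,80),(71,110),(71,150),(71,190),(80,71),(100,71),(290,70),(315,70),(327,85),(327,120),(327,160),(327,190),(315,201),(290,202),(80,204),(100,204)]),58,24),
 hex=(B([(533,143),(541,125),(548,110),(538,162),(550,181),(562,199),(634,90),(645,105),(657,121),(666,136),(665,150),(657,168),(649,185)]),58,48),
 oval=(B([(480,160),(483,140),(492,122),(505,112),(520,105),(484,185),(496,208),(515,223),(540,228),(660,78),(685,83),(705,96),(717,115),(719,135)]),58,24))
T={}
for s,(pts,w,z) in pick.items():
    xy=back('top',[np.mean(pts,0)],z)[0][:2]
    p,e=min((fit('top',pts,s,w,z,z,[*xy,y]) for y in np.radians([-75,-50,-25,0,25,50,75,90])),key=lambda b:b[1])
    T[s]=p.tolist(); print(s,p[:2].round(1),np.degrees(p[2]).round(1),e.round(2))
import json; json.dump(T,open('T.json','w'))
def ov(n,i,x,y,w,h):
    f=400/w; c=cv2.resize(i[y:y+h,x:x+w],(400,300),interpolation=cv2.INTER_CUBIC)
    for s,(_,w_,z) in pick.items():
        for zz in (z,z-24) if n=='scene' else (z,):
            q=(proj(n,place(outline(s,w_),T[s],zz))-[x,y]+.5)*f-.5
            cv2.polylines(c,[q.round().astype(int)],True,(0,0,255) if zz==z else (0,200,0),1)
    return c
cv2.imwrite('pics/mos2.png',np.vstack([np.hstack([ov('top',im,248,214,72,54),ov('top',im,146,137,72,54)]),np.hstack([ov('scene',sc,268,180,80,60),ov('scene',sc,335,275,80,60)])]))
E
python3 t.py
```

```text
round [464.5   7.1] 75.8 0.03
square [462.3   5.8] -5.7 0.51
oblong [464.4   3.4] 180.1 0.22
hex [647.6 250.9] -49.7 0.83
oval [650.9 256. ] 10.3 0.38
```

View pics/mos2.png

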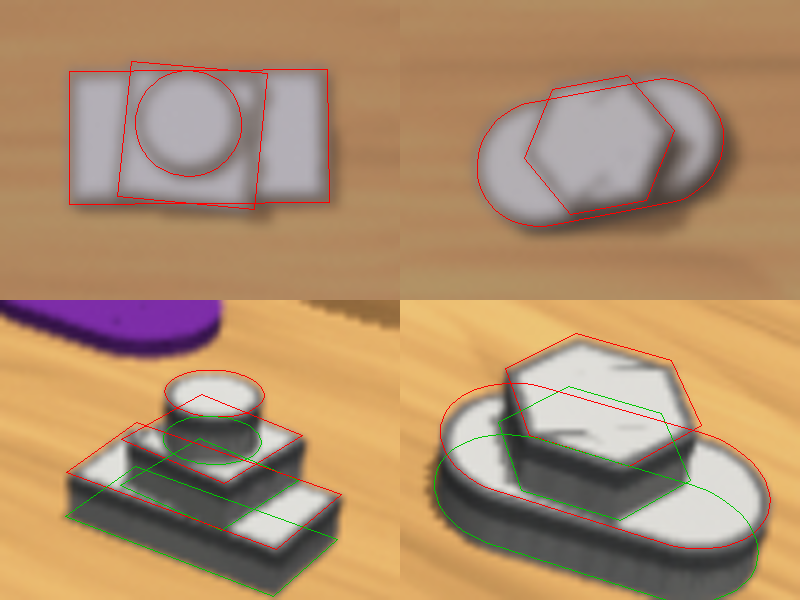

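The overlays fit, with only a shift of about 2 mm in the scene view. I'll start with the round tin.

```bash
cat > pp.py <<'E'
from h import *
import json
T=json.load(open('T.json'))
BL=dict(round=(463.7,373.0,0),square=(458.9,193.3,8.1),hex=(471.2,-193.9,5.4),oblong=(630.6,-260.6,4.7),oval=(645.7,-8.7,3.0))
HI=310
def st(tag):
    o=readout.get_obs(); print(tag,'t',round(o['time'],1),'pos',o['position'].round(1),'yaw',o['eef_rot'][2].round(1),'w',round(o['gripper_width'],1),'gf',round(o['gripper_force'],1),'F',o['wrist_force'].round(1))
def pick(x,y,p,z0):
    """p: tin yaw in deg, z0: height of its underside"""
    manip.move_pose([x,y,HI],[180,0,90+p])
    manip.servo_line([x,y,z0+190],speed=200)
    manip.servo_line([x,y,z0+174],speed=60); st('down')
    manip.gripper_to(30,force=35); st('grip')
    manip.servo_line([x,y,z0+200],speed=80)
    manip.servo_line([x,y,HI],speed=200); st('up')
def put(x,y,p):
    manip.move_pose([x,y,HI],[180,0,90+p])
    manip.servo_line([x,y,205],speed=200)
    manip.servo_line([x,y,12+174.5],speed=40); st('low')
    manip.gripper_to(85)
    manip.servo_line([x,y,240],speed=150); st('off')
def snap(name,*cams):
    for c in cams: cv2.imwrite(f'pics/{name}_{c}.png',vision.grab_frame(c))
E
python3 - <<'E'
from pp import *
x,y,_=T['round']; pick(x,y,0,48); snap('r1','scene'); put(*BL['round']); snap('r2','scene')
a=cv2.imread('pics/r1_scene.png');b=cv2.imread('pics/r2_scene.png')
f=lambda i,x,y,w,h:cv2.resize(i[y:y+h,x:x+w],(400,400),interpolation=cv2.INTER_CUBIC)
cv2.imwrite('pics/r.png',np.hstack([f(a,230,60,160,160),f(b,400,150,160,160)]))
E
```

```text
down t 3.6 pos [464.4   7.1 221.9] yaw 90.0 w 85.1 gf 0.0 F [-0.8  0.   0.8]
grip t 4.1 pos [464.8   7.  222.5] yaw 90.0 w 43.3 gf 35.9 F [ 0.3 -0.3  2.6]
up t 5.0 pos [464.2   7.1 309.5] yaw 90.0 w 42.7 gf 35.8 F [ 0.8  0.3 -1.1]
low t 7.7 pos [463.6 373.  186.6] yaw 90.0 w 42.7 gf 36.0 F [-1.4 -0.6  2. ]
off t 8.7 pos [463.6 372.9 240.1] yaw 90.0 w 84.8 gf 0.0 F [ 0.1  0.4 -0.8]
```

View pics/r.png

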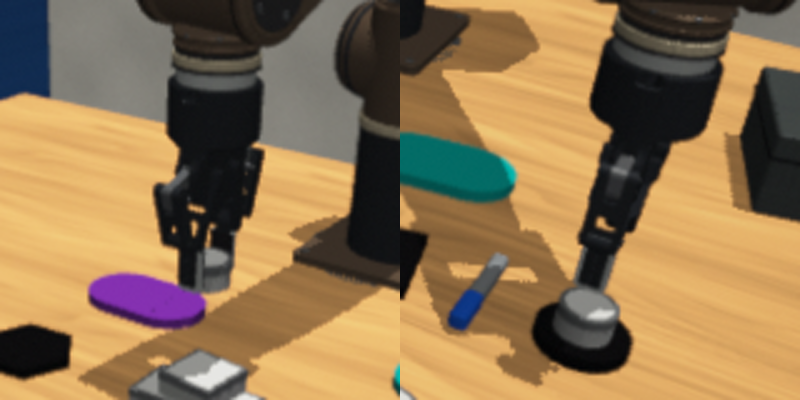

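The left panel shows the round tin held upright. The right panel shows it standing near the centre of the round block. Next are the square and the hex, then a top picture.

```bash
python3 - <<'E'
from pp import *
x,y,p=T['square']; pick(x,y,-5.7,24); put(*BL['square'])
x,y,p=T['hex']; pick(x,y,10.3,24); put(*BL['hex'])
manip.servo_line([471.2,-193.9,HI],speed=250)
manip.move_pose([160,-640,400],[180,0,14]); snap('s1','top','scene'); st('')
a=cv2.imread('pics/s1_top.png'); cv2.imwrite('pics/s1.png',cv2.resize(a[120:280,100:420],(800,400),interpolation=cv2.INTER_CUBIC))
E
```

```text
down t 11.2 pos [462.2   5.8 197.8] yaw 84.3 w 84.6 gf 0.0 F [-0.3  0.2 -0.8]
grip t 11.6 pos [462.6   5.7 198.5] yaw 84.3 w 57.2 gf 39.1 F [0.4 0.  2.5]
up t 12.6 pos [461.8   5.9 308.9] yaw 84.3 w 57.5 gf 38.8 F [-0.4 -0.7 -1.6]
low t 14.7 pos [458.9 193.4 186.5] yaw 98.1 w 57.5 gf 39.1 F [-0.1 -0.6  1.2]
off t 15.6 pos [458.8 193.3 239.9] yaw 98.1 w 85.0 gf 0.0 F [-0.6 -0.2 -0.4]
down t 17.5 pos [647.5 250.9 197.6] yaw 100.3 w 84.9 gf 0.0 F [ 0.3 -0.1  0.2]
grip t 17.9 pos [648.  251.  198.8] yaw 100.3 w 57.7 gf 38.5 F [-0.3  0.7  1.7]
up t 18.9 pos [647.2 250.8 309. ] yaw 100.3 w 57.5 gf 38.3 F [-0.5  0.3 -0.8]
low t 21.9 pos [ 471.4 -194.   187.3] yaw 95.4 w 57.5 gf 39.0 F [-3.2  2.4  6.9]
off t 22.9 pos [ 471.1 -193.8  239.9] yaw 95.4 w 85.0 gf 0.0 F [-0.   0.1 -0.9]
 t 25.4 pos [ 161.2 -639.4  399.9] yaw 14.1 w 85.4 gf 0.0 F [-0.1 -0.  -0.1]
```

View pics/s1.png

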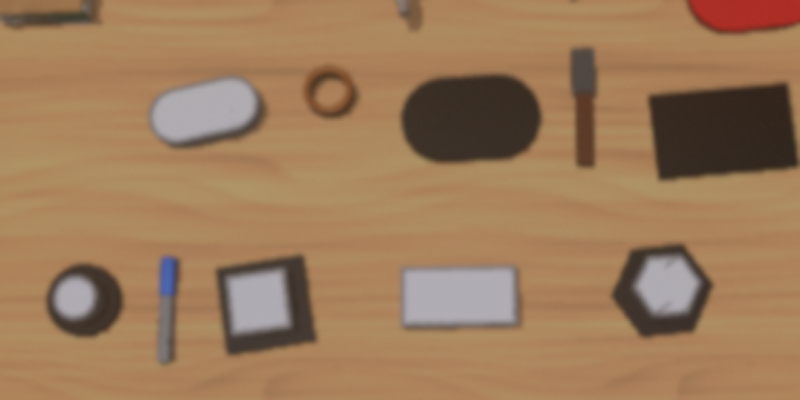

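In this picture the round (75,297), square (260,300) and hex (667,284) tins are on their blocks. The oval (206,110) and oblong (460,297) tins are free. Next I'll measure the centring numerically, with parallax removed.

```bash
cat > meas.py <<'E'
from h import *
def meas(path,zs):
    im=cv2.imread(path); S=4
    big=cv2.resize(im,None,fx=S,fy=S,interpolation=cv2.INTER_CUBIC).astype(int)
    m=((big.min(2)>125)&(big.max(2)-big.min(2)<45)).astype(np.uint8)
    cs=cv2.findContours(m,cv2.RETR_EXTERNAL,cv2.CHAIN_APPROX_NONE)[0]
    R={}
    for s,(x,y,z) in zs.items():
        u=proj('top',[[x,y,z]])[0]
        c=max([c for c in cs if cv2.pointPolygonTest(c,(float(u[0]*S),float(u[1]*S)),True)>-20],key=cv2.contourArea)[:,0].astype(float)
        pts=((cv2.convexHull(c.astype(np.float32))[:,0]+.5)/S-.5) if s=='hex' else ((c+.5)/S-.5)[::4]
        w0=44 if s=='round' else 58; best=None
        for w in np.arange(w0-8,w0+3,1):
            for a in (np.radians([-15,0,15,]) if s!='round' else [0]):
                r=fit('top',pts,s,w,z,z,[x,y,a])
                if best is None or r[1]<best[1]: best=(*r,w)
        R[s]=best[0]; print(s,best[0][:2].round(1),np.degrees(best[0][2]).round(1),'rms',best[1].round(2),'w',best[2])
    return R
E
python3 - <<'E'
from meas import *
meas('pics/s1_top.png',dict(round=(463.7,373,36),square=(458.9,193.3,36),hex=(471.2,-193.9,36),oblong=(464.4,3.4,24),oval=(650.9,256,24)))
R=cv2.Rodrigues(C['top']['rvec'])[0];print('cam',-R.T@C['top']['tvec'])
E
```

```text
round [463.6 373.4] 0.0 rms 0.13 w 38
square [459.  195.4] 7.8 rms 0.15 w 53
hex [ 472.6 -194.6] 3.4 rms 0.18 w 52
oblong [465.2   4.5] 0.5 rms 0.14 w 53
oval [652.7 257.6] 12.9 rms 0.1 w 52
cam [ 331.5287097   -13.35607158 1173.18209839]
```

```bash
python3 - <<'E'
from h import *
im=cv2.imread('pics/top0.png'); S=4
big=cv2.resize(im,None,fx=S,fy=S,interpolation=cv2.INTER_CUBIC)
B=dict(round=(463.7,373.0,0),square=(458.9,193.3,8.1),hex=(471.2,-193.9,5.4),oblong=(630.6,-260.6,4.7),oval=(645.7,-8.7,3.0))
for th in(70,100):
  cs=cv2.findContours((big.max(2)<th).astype(np.uint8),cv2.RETR_EXTERNAL,cv2.CHAIN_APPROX_NONE)[0]
  for s,(x,y,a) in B.items():
    u=proj('top',[[x,y,12]])[0]*S
    c=[c for c in cs if cv2.pointPolygonTest(c,(float(u[0]),float(u[1])),False)>0][0][:,0].astype(float)
    pts=((c+.5)/S-.5)[::4]; w0=72 if s=='round' else 86
    r=min(((*fit('top',pts,s,w,0,12,[x,y,np.radians(a)]),w) for w in np.arange(w0-8,w0+5,1.)),key=lambda r:r[1])
    print(th,s,r[0][:2].round(1),np.degrees(r[0][2]).round(1),r[1].round(2),r[2])
E
```

```text
70 round [463.6 373.1] 0.1 0.27 64.0
70 square [458.7 193.3] 9.0 0.44 78.0
70 hex [ 471.  -194.1] 5.6 0.13 78.0
70 oblong [ 630.4 -260.7] 4.9 0.14 78.0
70 oval [645.5  -9. ] 3.0 0.17 78.0
100 round [463.9 373.1] -0.0 0.16 68.0
100 square [458.9 193.4] 9.1 0.17 82.0
100 hex [ 471.1 -193.9] 5.6 0.16 82.0
100 oblong [ 630.5 -260.8] 4.8 0.16 83.0
100 oval [645.4  -8.8] 3.0 0.14 82.0
```

Block positions hold up. Now I'll move the two long tins, using the new fits.

```bash
python3 - <<'E'
from pp import *
pick(465.2,4.5,.5,0); put(630.5,-260.7,4.8)
pick(652.7,257.6,12.9,0); put(645.5,-8.8,3.0)
manip.servo_line([645.5,-8.8,HI],speed=250)
manip.move_pose([160,-640,400],[180,0,14]); snap('s2','top','scene'); st('')
from meas import *
meas('pics/s2_top.png',dict(round=(463.7,373,36),square=(458.9,193.3,36),hex=(471.2,-193.9,36),oblong=(630.5,-260.7,36),oval=(645.5,-8.8,36)))
E
```

```text
down t 29.1 pos [465.    4.6 173.7] yaw 90.5 w 85.0 gf 0.0 F [0.8 1.1 0.6]
grip t 29.5 pos [465.5   4.5 174.4] yaw 90.5 w 57.2 gf 39.2 F [-0.5  0.4  2.3]
up t 30.6 pos [464.6   4.6 308.6] yaw 90.5 w 57.1 gf 38.9 F [ 0.2 -0.1 -2.6]
low t 33.1 pos [ 630.6 -260.8  186.5] yaw 94.8 w 57.2 gf 39.0 F [ 0.3  0.6 -0.1]
off t 34.0 pos [ 630.5 -260.7  240.4] yaw 94.8 w 85.0 gf 0.0 F [-0.5  0.3 -0. ]
down t 37.1 pos [652.5 257.5 173.5] yaw 102.9 w 85.2 gf 0.0 F [-0.7 -0.  -0.3]
grip t 37.4 pos [653.  257.7 174.6] yaw 102.9 w 57.2 gf 40.4 F [ 0.7 -0.5  1.5]
up t 38.6 pos [652.1 257.4 308.4] yaw 102.9 w 57.3 gf 40.1 F [-0.1 -0.6 -1.4]
low t 40.9 pos [645.7  -8.9 186.9] yaw 93.0 w 57.5 gf 40.5 F [ 0.3 -0.2  1.7]
off t 41.8 pos [645.4  -8.8 240.2] yaw 93.0 w 85.2 gf 0.0 F [-0.4  0.2 -1.1]
 t 45.2 pos [ 160.8 -639.8  399.9] yaw 14.1 w 85.0 gf 0.0 F [-0.9 -0.6 -0.1]
round [463.6 373.4] -0.0 rms 0.1 w 37
square [458.9 195.4] 8.1 rms 0.13 w 52
hex [ 472.8 -194.6] 4.4 rms 0.2 w 51
oblong [ 632.1 -260.9] 4.9 rms 0.13 w 50
oval [646.8  -8.8] 3.1 rms 0.11 w 51
```

All tins are within about 1.7 mm except the square, which is 2.1 mm off in y. I'll regrip and correct that one, then check.

```bash
python3 - <<'E'
from pp import *
pick(458.9,195.4,8.1,12); put(458.9,193.3,9.1)
manip.servo_line([458.9,193.3,HI],speed=250)
manip.move_pose([160,-640,400],[180,0,14]); manip.wait(.5); snap('s3','top','scene'); st('')
from meas import *
meas('pics/s3_top.png',dict(square=(458.9,193.3,36)))
cv2.imwrite('pics/s3.png',cv2.resize(cv2.imread('pics/s3_scene.png'),(800,600)))
E
```

```text
down t 49.4 pos [458.7 195.4 185.8] yaw 98.1 w 85.0 gf 0.0 F [-0.  -0.6  0.5]
grip t 49.8 pos [459.2 195.5 186.5] yaw 98.1 w 57.3 gf 39.4 F [1.4 0.6 1.9]
up t 50.9 pos [458.3 195.3 308.8] yaw 98.1 w 57.2 gf 39.1 F [ 0.  -0.4 -1.1]
low t 52.4 pos [458.9 193.3 186.5] yaw 99.1 w 57.3 gf 39.3 F [-1.3  0.3  1.4]
off t 53.3 pos [458.8 193.3 240. ] yaw 99.1 w 85.1 gf 0.0 F [-0.3  0.7 -0.1]
 t 57.5 pos [ 160. -640.  400.] yaw 14.0 w 84.7 gf 0.0 F [ 0.1  0.7 -0.3]
square [459.4 193.4] 9.2 rms 0.16 w 52
```

View pics/s3.png

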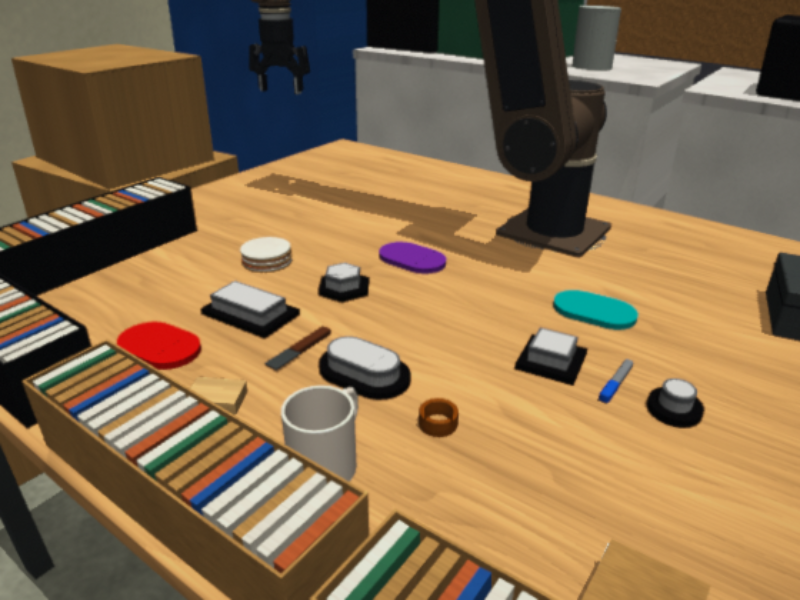

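All five tins stand upright and centred on their blocks: oblong (248,305), hex (343,280), oval (364,365), square (553,350) and round (677,398). The arm is clear of everything.

```bash
python3 -c "
from plant import manip
print(manip.finish_job())"
```

```text
the job is handed in; nothing more can be done
None
```

The job is handed in: all five tins stand upright on their matching black blocks, each within about 2 mm of centre by the top camera, the two long tins are lined up along theirs, and it took about 58 s of the 120 s.

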